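# Start the flange nut on the label-roll holder

### The job

Fit the aluminium hex flange nut on the label-roll holder, so that it retains the roll: set it over the upright stud, flange down, and start its thread (backing it off anticlockwise under light pressure lets the thread drop in), then run it down clockwise until its flange is fully home on the roll's top disc, and let go. Never force or jam the nut against the stud or the disc, and leave the other things on the bench where they are.

Things in the scene. Friction and masses are not known exactly. Their poses are not given: they have to be found in the camera images.
- nut_mid (a point): Centre of the loose aluminium hex flange nut, half-way up its axis (22 mm over its underside). 44 mm high, 0.1 to 0.2 kg, upright: round flange 60 mm across, 7 mm thick at the bottom, above it a hexagon 46 mm across flats to the top, best held there in its upper half. z is its axis, up; flats' normals lie at multiples of 60 degrees from its x.
- nut: The same nut; origin at the centre of its underside, same axes. Bore 32 mm, open right through. Three thread lugs 4 mm thick stand in it, centred 5 mm above the underside, reaching in to 12 mm from the axis.
- holder: The fixed label-roll holder: square grey base 150 x 150 x 12 mm, on it a white paper roll 96 mm across, on that a dark grey disc 84 mm across, from whose middle the stud rises. Origin at the centre of the base's underside, z up. Its yaw tells nothing of the thread.
- disc_top (a point): Middle of the disc's top, where the nut's flange must sit: 61 mm above the holder's origin, on the stud's axis. Dropped into the thread, the nut's underside is about 3 mm above it; a clockwise turn of 40 to 60 degrees then lowers it to 0. The lugs have 1.6 mm of play up and down in the thread; a hard stop comes some 85 degrees clockwise of the gap's middle.
- stud_tip (a point): Tip of the fixed upright steel stud, on its axis, 44 mm above the disc. The stud is 22 mm thick, its nose tapered to 13 mm over the top 12 mm. It clears the nut's lugs by 1 mm all round.
- thread_top (a point): On the stud's axis at the top of its thread, 16 mm above the disc. Coarse right-hand thread, 30 mm across, three starts 120 degrees apart, turned to an unknown angle. Put on at random, the nut's lugs rest on its flat top, the nut's underside about 13 mm above the disc (now and then 16 mm, on one of three blunt teeth).
- thread_gap (a point): The same point. Turned anticlockwise (from above) by up to 120 degrees, the nut's lugs come over three gaps with 17 degrees of free play, and it drops in; beyond the gaps the teeth stop the lugs. Turned clockwise while still resting on the thread, the lugs jam on the teeth.
- bush_mid (a point): Centre, half-way up, of a loose round aluminium roller bush, a bystander like the nut but round: flange 60 mm, smooth barrel 48 mm across, 44 mm high. Nut and bush may stand in each other's place.
- carton_mid (a point): Centre of a closed cardboard carton, 60 x 150 x 55 mm, a bystander.
- tape_mid (a point): Centre of a roll of clear tape lying flat, 90 mm across and 25 mm high, a bystander.
- terminal_mid (a point): Centre of a black hand-held terminal lying flat, 150 x 75 x 30 mm, a bystander.
There are look-alikes about, which are no part of the job. Leave any red or yellow look-alike of the nut alone.

How it is judged:
On the way:
1. the nut's thread has dropped in: the nut is upright round the stud with its underside less than 8 mm above the disc (z of nut_mid in the frame of holder between 0.0815 and 0.091 m and horizontal distance between nut_mid and stud_tip below 0.005 m and angle between nut's own z axis and vertical below 0.1 rad), for 0.1 s.
At the end, for the whole second after the job is handed in: The nut stands upright (within 4 degrees) round the stud, centred within 4 mm, its flange on the disc within 1.8 mm, released and at rest (z of nut_mid in the frame of holder below 0.0848 m and horizontal distance between nut_mid and stud_tip below 0.004 m and angle between nut's own z axis and vertical below 0.07 rad and linear speed of nut below 0.01 m/s and contact force between the fingers and nut below 0.1 N); the robot touches nothing.
It fails at once if the nut is forced: pressed or jammed against the holder, stud or thread with more than 60 N (contact force between nut and holder above 60 N).
It fails at once if a bystander is moved by more than 20 mm (distance of any of carton_mid, tape_mid, terminal_mid, bush_mid from where it was at the start of the episode above 0.02 m).
It also fails if it takes over 67 s, if anything falls off the work surface, if the arm or the gripper's body presses on something with over 40 N, if the wrist force passes 120 N, or if a joint passes its speed limit or range.

### The arm

A 6-joint arm with a two-finger parallel gripper is mounted at the origin on the work surface. World frame = base frame: x ahead of the robot, y to its left, z up, the work surface at z = 0. Lengths are in m, angles in rad, forces in N, time in s.
With the tool pointing down it reaches from about 0.35 to 0.975 m from the base axis. Payload 4.9 kg.
Tool frame: the origin (TCP) lies midway between the tips of the shut fingers; the grasp point (between the pads) lies behind it (manip.grasp_offset is the y of the grasp point in the tool frame, in m); y points along the fingers, z is the direction in which the jaws open and shut, and the axes are right-handed (so a half turn about y gives the same grasp; the last joint's range is limited). The gripper opens to 85 mm and grips with 20 to 120 N. Pads are 22 mm wide; open, the fingers measure 114 mm over their backs; the gripper's body (76 mm by 85 mm) begins 54 mm behind the grasp point. The pads swing forward as they close: fully open they stand 13 mm farther back than shut.
Start: joints at [1.05, 0.053, 1.613, -0, 1.476, -0.119], TCP at [0.244, 0.575, 0.231] pointing down, gripper open.
Joint ranges: [-3.01, 3.01], [-1.01, 2.22], [0.06, 2.58], [-1.02, 4.17], [0.09, 2.62], [-3.14, 3.14]. Speed limits (rad/s): [2.57, 2.57, 3.14, 3.14, 3.14, 3.14].

### API

Orientations are given as a unit quaternion [w, x, y, z].
In Python, from plant import manip gives the robot as it stands. The module is installed in compiled form; this text tells all that it offers.
- The arm moves only by the shell command python3 -m jog 'ROWS'. ROWS is a JSON object of lists of equal length, an entry for each row: "offset": the shift along the world's x, y, z in units of 50 mm (1.0 is 50 mm), a list of three; "angular": the turn, a rotation vector about the world's x, y, z in units of 6 degrees (1.0 is 6 degrees), a list of three; "jaw": the finger opening in mm, from 0 to 85.4. In form: {"offset": [[tx, ty, tz], ...], "angular": [[ax, ay, az], ...], "jaw": [jaw, ...]}. A call has 1 to 12 rows; each row shifts and turns the commanded pose from where the row before left it; what a row does not reach is not made up. A row lasts 1/10 s, in which the tool goes at most 50 mm and 8.59 degrees, less where a joint would pass 70% of its speed; a pose out of reach is approached as far as the arm can. A call is refused whole if a number of a shift passes 1 or a number of a turn 1, either way. A call with a gripper value outside its range is refused whole. The fingers move at their own pace and stop on an object; the grip force is fixed at half the most. Time passes only in rows, so rows that do not move let the fingers close. It gives the time, the measured TCP pose, the force and the opening at its end, in the units of the state.
- manip.state(): the state, without advancing time (a new reading comes with each control period).
- manip.grab_frame(name): name is "side" or "top"; returns the picture (384x512x3 uint8, blue, green, red); there is no depth.
- manip.camera_model(name): a dict with "fx", "fy", "cx", "cy" (pixels), "k1" (the pictures are not rectified: a ray, as slopes to the right and down, at radius r is drawn at 1 + k1 r^2 times it, then the intrinsics apply), "rvec" (rotation vector, rad) and "tvec" (3), from world to camera coordinates, as OpenCV has them. Camera axes: x right, y down, z forward; pixel columns grow to the right and rows downward; lengths in m; the calibration is good to about 2 mm. A picture is of the moment at which its call begins. camera_model takes no time and is no camera call.
- manip.job_done(): hands the job in, once; it reports no verdict.
The state is a dict: "time": time; "joint_pos": joint angles; "joint_vel": joint speeds; "joint_efforts": joint torques, N m; "tool_pos": TCP position; "tool_rot": TCP orientation; "contact_force": force on the tool from outside, world axes, zero at the start; "ft_torque": the same for the moment, N m; "gripper_width": opening from 0.0 (shut) to 1.0 (fully open).
Only numpy, scipy, OpenCV 4.12 (cv2) and the standard library are available. Lean on these libraries where they do the work, as an engineer would, in place of code of your own. Each camera call takes 0.05 s, during which the arm holds its last target.

## Working session

There is one attempt and no reset: what is moved stays moved. The work goes in short steps, Python scripts to look and compute and a shell command to move; the robot and the scene stay as the last step left them, time stands still between calls to the robot, and variables do not carry over. Pictures are saved under pics/ and viewed, and the job is handed in when it is done.

```bash
mkdir -p pics; ls; python3 - <<'E'
from plant import manip
import cv2
print(manip.state(), manip.grasp_offset)
for n in("side","top"):
    cv2.imwrite(f"pics/{n}0.png",manip.grab_frame(n)); print(n,manip.camera_model(n))
E
```

```text
pics
{'time': 0.0, 'joint_pos': array([ 1.04996653e+00,  5.33143381e-02,  1.61429431e+00, -3.63198254e-06,
        1.47600241e+00, -1.19007099e-01]), 'joint_vel': array([ 0.00021708,  0.00025019,  0.00010547, -0.00046991, -0.00128599,
       -0.00096966]), 'joint_efforts': array([ 1.43985588e-03, -3.93683624e+01, -3.70177603e+01, -3.97811550e-05,
        6.95518451e-03, -2.73671411e-06]), 'tool_pos': array([0.24412743, 0.57467177, 0.2300892 ]), 'tool_rot': array([-0.69220527,  0.69356089, -0.14133497,  0.14088855]), 'contact_force': array([ 0.57821091, -0.38285932, -0.13382957]), 'ft_torque': array([-0.00524099,  0.03649162,  0.02170407]), 'gripper_width': 0.9967277230511756} -0.0187
side {'fx': 459.7058241797994, 'fy': 459.7058241797994, 'cx': 255.08723903742344, 'cy': 194.26171345551253, 'k1': -0.10931083024532975, 'rvec': array([ 1.97434186, -0.81301765,  0.46636836]), 'tvec': array([-0.42049568,  0.31242582,  0.8285958 ])}
top {'fx': 404.35449877235544, 'fy': 404.35449877235544, 'cx': 254.993043435773, 'cy': 190.7929727260676, 'k1': -0.08079306670977383, 'rvec': array([ 2.21119151, -2.15718808,  0.07854374]), 'tvec': array([0.02662707, 0.59994725, 1.23013698])}
```

View pics/top0.png

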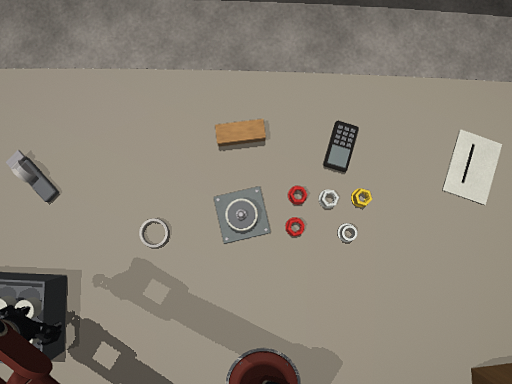

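View pics/side0.png

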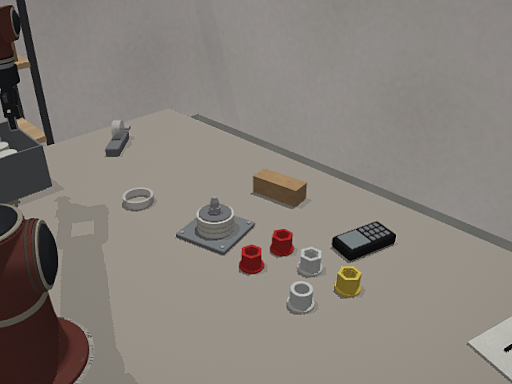

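Possible candidates in the top view are red (298,195), red (296,227), yellow (362,198), grey (329,198) and grey (348,233). The grey one at (329,198) looks hexagonal and (348,233) looks round, so (348,233) is probably the bush. I'll check both in a close crop.

```bash
python3 - <<'E'
import cv2,numpy as np
t=cv2.imread("pics/top0.png");s=cv2.imread("pics/side0.png")
a=cv2.resize(t[175:250,280:380],None,fx=5,fy=5,interpolation=cv2.INTER_CUBIC)
b=cv2.resize(s[235:315,235:375],None,fx=5,fy=5,interpolation=cv2.INTER_CUBIC)
c=cv2.resize(t[175:255,205:280],None,fx=5,fy=5,interpolation=cv2.INTER_CUBIC)
d=cv2.resize(s[185:255,170:260],None,fx=5,fy=5,interpolation=cv2.INTER_CUBIC)
for n,i in zip("abcd",(a,b,c,d)): cv2.imwrite(f"pics/crop_{n}.png",i)
E
```

```text
(no output)
```

View pics/crop_a.png

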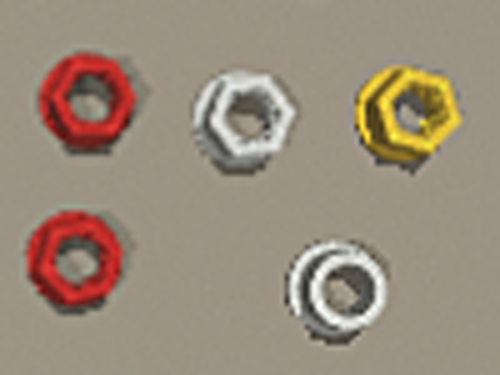

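View pics/crop_b.png

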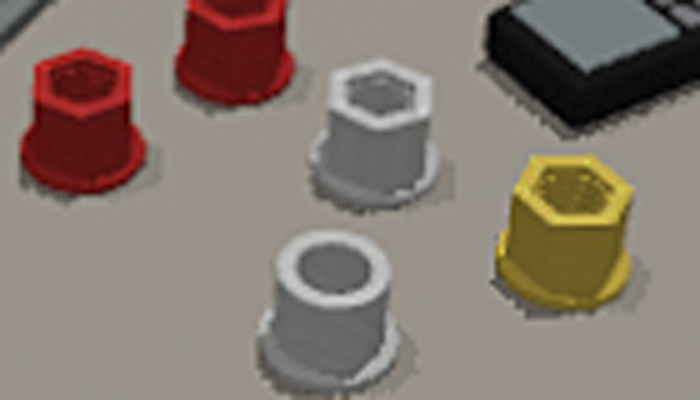

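View pics/crop_c.png

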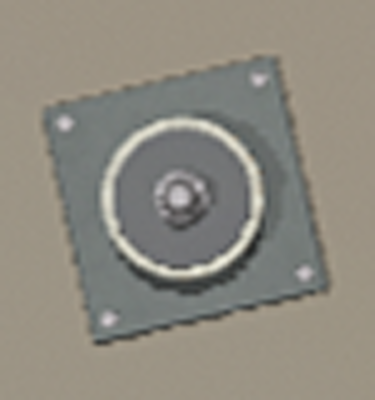

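View pics/crop_d.png

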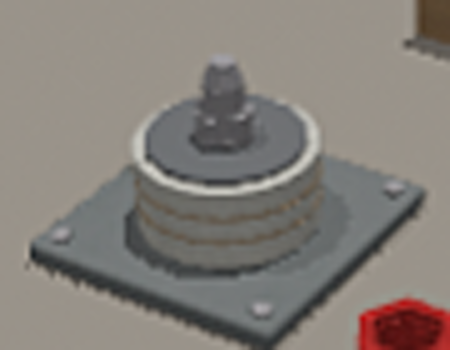

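The crop settles it: the hexagonal grey piece at top (329,198), side (310,260), is the nut. The round grey piece at top (348,233) is the bush. Next I'll fit poses for the nut and the stud.

```bash
cat > h.py <<'E'
import cv2,numpy as np
from plant import manip
from scipy.optimize import minimize,least_squares
def proj(P,n):
    m=manip.camera_model(n);R,_=cv2.Rodrigues(m["rvec"]);c=np.atleast_2d(P)@R.T+m["tvec"]
    s=c[:,:2]/c[:,2:];r2=(s**2).sum(1,keepdims=True);s=s*(1+m["k1"]*r2)
    return s*[m["fx"],m["fy"]]+[m["cx"],m["cy"]]
def ray(uv,n):
    m=manip.camera_model(n);R,_=cv2.Rodrigues(m["rvec"])
    d=(np.array(uv,float)-[m["cx"],m["cy"]])/[m["fx"],m["fy"]];s=d.copy()
    for _ in range(20): s=d/(1+m["k1"]*(s@s))
    return -R.T@m["tvec"],R.T@np.r_[s,1]
def onz(uv,n,z):
    o,d=ray(uv,n);return o+d*(z-o[2])/d[2]
def hexa(x,y,z,yaw,af=.046):
    k=yaw+np.pi/6+np.arange(6)*np.pi/3;r=af/2/np.cos(np.pi/6)
    return np.c_[x+r*np.cos(k),y+r*np.sin(k),np.full(6,z)]
def circ(x,y,z,r,N=48):
    k=np.arange(N)*2*np.pi/N;return np.c_[x+r*np.cos(k),y+r*np.sin(k),np.full(N,z)]
S=8
def poly(P,n,o,sh):
    q=((proj(P,n)-o+.5)*S).astype(np.float32)
    m=np.zeros((sh[0]*S,sh[1]*S),np.float32);cv2.fillPoly(m,[np.round(q).astype(int)],1.)
    return cv2.resize(m,(sh[1],sh[0]),interpolation=cv2.INTER_AREA)
E
python3 - <<'E'
from h import *
ims={n:cv2.imread(f"pics/{n}0.png") for n in("top","side")}
g0=onz((331,195),"top",.044);print(g0, onz((312,253),"side",.044))
def cost(p,names,zz=.044):
    c=0
    for n in names:
        u=proj([g0],n)[0].astype(int);o=u-22
        I=ims[n][o[1]:o[1]+44,o[0]:o[0]+44].astype(float).mean(2)
        ring=poly(hexa(p[0],p[1],zz,p[2]),n,o,I.shape)-poly(circ(p[0],p[1],zz,.016),n,o,I.shape)
        B=np.clip((I-175)/50,0,1)
        w=cv2.dilate(ring,np.ones((3,3)))
        # only count area inside flange-less neighbourhood
        near=poly(circ(p[0],p[1],zz,.031),n,o,I.shape)
        c+=((B-ring)**2*near).sum()/ring.sum()
    return c
for names in(["top"],["side"],["top","side"]):
    best=None
    for yaw in np.radians(np.arange(-30,30,6)):
        r=minimize(cost,[g0[0],g0[1],yaw],args=(names,),method="Nelder-Mead",options=dict(initial_simplex=np.array([[g0[0],g0[1],yaw]]*4)+np.array([[0,0,0],[.004,0,0],[0,.004,0],[0,0,.1]]),xatol=1e-5))
        if best is None or r.fun<best.fun:best=r
    print(names,best.x[:2],np.degrees(best.x[2]),best.fun)
# holder
for n in ims:
    print(n)
a=onz((205+180/5-.4,175+197/5-.4),"top",.105);b=onz((170+222/5-.4,185+63/5-.4),"side",.105);print("tip",a,b)
cor=[(205+x/5,175+y/5) for x,y in((45,105),(275,55),(328,290),(93,343))]
C=np.array([onz(c,"top",.012) for c in cor]);print(C.mean(0),C)
print("ringc",onz((205+182/5,175+198/5),"top",.058))
for nme,uv in dict(r1=(298,195),r2=(296,227),bush=(348,233),yel=(362,198)).items(): print(nme,onz(uv,"top",.03))
E
```

```text
[ 0.59036991 -0.19044454  0.044     ] [ 0.58653167 -0.1903367   0.044     ]Traceback (most recent call last):
  File "<stdin>", line 19, in <module>
    res = _minimize_neldermead(fun, x0, args, callback, bounds=bounds,
                               **options)
    fxcc = func(xcc)
    fx = function(np.copy(x), *(wrapper_args + args))
  File "<stdin>", line 9, in cost
  File "h.py", line 22, in poly
    q=((proj(P,n)-o+.5)*S).astype(np.float32)
        ~~~~^^^^^
  File "h.py", line 5, in proj
    m=manip.camera_model(n);R,_=cv2.Rodrigues(m["rvec"]);c=np.atleast_2d(P)@R.T+m["tvec"]
ValueError: time passes only in moves, steps and waits
```

```bash
python3 - <<'E'
s=open('h.py').read()
s=s.replace('def proj','CM={n:manip.camera_model(n) for n in("top","side")}\ndef proj',1).replace('m=manip.camera_model(n);R','m=CM[n];R')
open('h.py','w').write(s)
E
cat > fit0.py <<'E'
from h import *
ims={n:cv2.imread(f"pics/{n}0.png") for n in("top","side")}
g0=onz((331,195),"top",.044)
def cost(p,names,zz=.044):
    c=0
    for n in names:
        u=proj([g0],n)[0].astype(int);o=u-22
        I=ims[n][o[1]:o[1]+44,o[0]:o[0]+44].astype(float).mean(2)
        ring=poly(hexa(p[0],p[1],zz,p[2]),n,o,I.shape)-poly(circ(p[0],p[1],zz,.016),n,o,I.shape)
        B=np.clip((I-175)/50,0,1)
        near=poly(circ(g0[0],g0[1],zz,.034),n,o,I.shape)
        c+=((B-ring)**2*near).sum()/200
    return c
for names in(["top"],["side"],["top","side"]):
    best=None
    for yaw in np.radians(np.arange(-30,30,10)):
        r=minimize(cost,[g0[0],g0[1],yaw],args=(names,),method="Nelder-Mead",options=dict(initial_simplex=np.array([[g0[0],g0[1],yaw]]*4)+np.array([[0,0,0],[.004,0,0],[0,.004,0],[0,0,.1]]),xatol=1e-5,maxfev=150))
        if best is None or r.fun<best.fun:best=r
    print(names,best.x[:2],np.degrees(best.x[2]),best.fun)
a=onz((205+180/5-.4,175+197/5-.4),"top",.105);b=onz((170+222/5-.4,185+63/5-.4),"side",.105);print("tip",a,b)
cor=[(205+x/5,175+y/5) for x,y in((45,105),(275,55),(328,290),(93,343))]
C=np.array([onz(c,"top",.012) for c in cor]);print(C.mean(0),C)
print("ringc",onz((205+182/5,175+198/5),"top",.058))
for nme,uv in dict(r1=(298,195),r2=(296,227),bush=(348,233),yel=(362,198)).items(): print(nme,onz(uv,"top",.03))
E
python3 fit0.py
```

```text
['top'] [ 0.58294409 -0.18681575] 5.75692074874765 0.13605818005710177
['side'] [ 0.58489096 -0.1883506 ] -0.9408653061439993 0.36315209830729167
['top', 'side'] [ 0.58336937 -0.18695762] 6.074304074804647 0.5091594528639052
tip [0.52509314 0.08110023 0.105     ] [0.52514634 0.07746221 0.105     ]
[0.52473818 0.07988785 0.012     ] [[ 0.58036384  0.16890025  0.012     ]
 [ 0.61519673  0.02620339  0.012     ]
 [ 0.46987476 -0.01013876  0.012     ]
 [ 0.43351738  0.13458654  0.012     ]]
ringc [0.52402186 0.08032346 0.058     ]
r1 [ 0.58880611 -0.09112939  0.03      ]
r2 [ 0.49055378 -0.08675357  0.03      ]
bush [ 0.47575598 -0.24706418  0.03      ]
yel [ 0.58436501 -0.2896038   0.03      ]
```

```bash
python3 - <<'E'
from h import *
out=[]
for n in("top","side"):
    I=cv2.imread(f"pics/{n}0.png")
    for (x,y,yaw,z0) in [(.5834,-.187,np.radians(6),.044)]:
        u=proj([[x,y,.02]],n)[0].astype(int);o=u-20
        J=cv2.resize(I[o[1]:o[1]+40,o[0]:o[0]+40],None,fx=10,fy=10,interpolation=cv2.INTER_NEAREST)
        for P,c in((hexa(x,y,.044,yaw),(0,0,255)),(circ(x,y,.044,.016),(255,0,0)),(circ(x,y,.0,.03),(0,255,0))):
            cv2.polylines(J,[np.round((proj(P,n)-o+.5)*10).astype(int)],True,c,1)
        out.append(J)
cv2.imwrite("pics/ov0.png",np.hstack(out))
E
```

```text
(no output)
```

View pics/ov0.png

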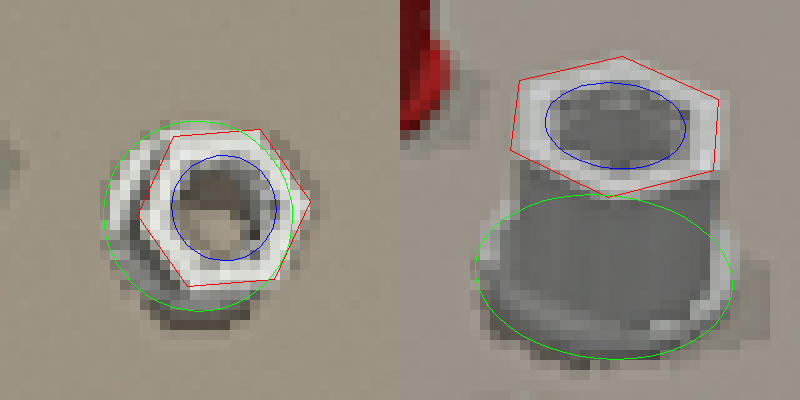

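```bash
cat > st.py <<'E'
import numpy as np
from plant import manip
from scipy.spatial.transform import Rotation as R
def st(p=True):
    s=manip.state();q=s["tool_rot"];r=R.from_quat([q[1],q[2],q[3],q[0]]).as_matrix()
    if p: print("t",round(float(s["time"]),2),"pos",s["tool_pos"].round(4),"y",r[:,1].round(3),"jawyaw",np.degrees(np.arctan2(r[1,2],r[0,2])).round(2),"q",s["joint_pos"].round(2),"F",s["contact_force"].round(1),"M",s["ft_torque"].round(2),"w",round(float(s["gripper_width"]),3))
    return s,r
if __name__=="__main__": st()
E
python3 st.py
```

```text
t 0.1 pos [0.2442 0.5747 0.2302] y [-0.001 -0.002 -1.   ] jawyaw 66.98 q [ 1.05  0.05  1.61 -0.    1.48 -0.12] F [0.2 0.5 0.6] M [-0.06 -0.03 -0.01] w 1.0
```

```bash
python3 -m jog '{"offset":[[0.28,-0.63,0],[0.28,-0.63,0],[0.28,-0.63,0],[0.28,-0.63,0],[0.28,-0.63,0],[0.28,-0.63,0],[0.28,-0.63,0],[0.28,-0.63,0],[0.28,-0.63,0],[0.28,-0.63,0],[0.28,-0.63,0],[0.28,-0.63,0]],"angular":[[0,0,-0.43],[0,0,-0.43],[0,0,-0.43],[0,0,-0.43],[0,0,-0.43],[0,0,-0.43],[0,0,-0.43],[0,0,-0.43],[0,0,-0.43],[0,0,-0.43],[0,0,-0.43],[0,0,-0.43]],"jaw":[85,85,85,85,85,85,85,85,85,85,85,85]}'
python3 -m jog '{"offset":[[0.28,-0.63,0],[0.28,-0.63,0],[0.28,-0.63,0],[0.28,-0.63,0],[0.28,-0.63,0],[0.28,-0.63,0],[0.28,-0.63,0],[0.28,-0.63,0],[0.28,-0.63,0],[0.28,-0.63,0],[0.28,-0.63,-0.6],[0.28,-0.63,-0.6]],"angular":[[0,0,-0.43],[0,0,-0.43],[0,0,-0.43],[0,0,-0.43],[0,0,-0.43],[0,0,-0.43],[0,0,-0.43],[0,0,-0.43],[0,0,-0.43],[0,0,-0.43],[0,0,-0.43],[0,0,-0.43]],"jaw":[85,85,85,85,85,85,66,66,66,66,66,66]}'
python3 st.py
```

```text
time: 1.3
tool_pos: [0.4125, 0.1958, 0.2309]
tool_rot: [-0.63, 0.63, -0.322, 0.321]
contact_force: [0.2, -0.1, 0.9]
gripper_width: 0.994
time: 2.5
tool_pos: [0.5815, -0.1825, 0.1715]
tool_rot: [0.521, -0.521, 0.477, -0.479]
contact_force: [0.6, 0.7, -0.2]
gripper_width: 0.772
t 2.5 pos [ 0.5815 -0.1825  0.1715] y [ 0.002 -0.001 -1.   ] jawyaw 4.94 q [-0.43  0.06  1.71  0.    1.37 -0.51] F [ 0.6  0.7 -0.2] M [0.02 0.01 0.02] w 0.772
```

```bash
python3 -m jog '{"offset":[[0.04,-0.09,-0.4],[0,0,-0.5],[0,0,-0.5],[0,0,-0.4],[0,0,0]],"angular":[[0,0,0.1],[0,0,0],[0,0,0],[0,0,0],[0,0,0]],"jaw":[66,66,66,66,66]}'
python3 - <<'E'
from h import *
from st import st
st()
a=manip.grab_frame("top");b=manip.grab_frame("side");cv2.imwrite("pics/top1.png",a);cv2.imwrite("pics/side1.png",b)
J=[cv2.resize(a[130:230,270:370],None,fx=4,fy=4),cv2.resize(b[190:290,260:360],None,fx=4,fy=4)]
cv2.imwrite("pics/c1.png",np.hstack(J))
E
```

```text
time: 3.0
tool_pos: [0.5794, -0.1841, 0.0768]
tool_rot: [-0.523, 0.525, -0.478, 0.472]
contact_force: [-1.0, -0.1, -0.1]
gripper_width: 0.774
t 3.0 pos [ 0.5794 -0.1841  0.0768] y [-0.008  0.003 -1.   ] jawyaw 5.65 q [-0.43  0.16  1.77 -0.    1.22 -0.53] F [-1.  -0.1 -0.1] M [0.03 0.07 0.01] w 0.774
```

View pics/c1.png

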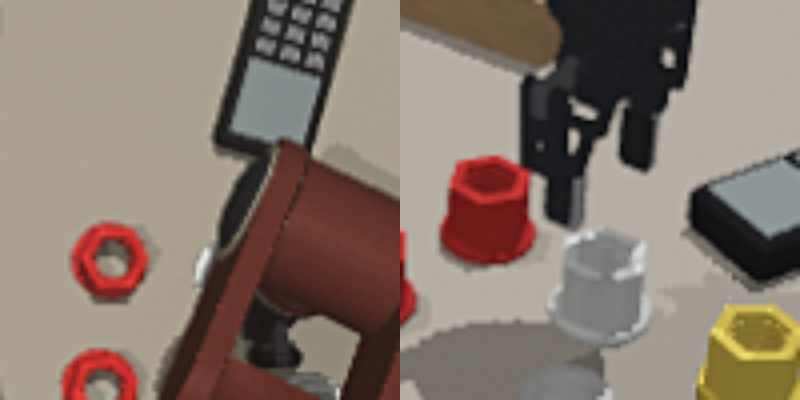

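The side view shows the fingers straddling the grey nut, with its bore at side about (410,235)/4 in the crop. The arm hides the nut from the top camera.

```bash
python3 st.py
```

```text
t 3.1 pos [ 0.5821 -0.1851  0.081 ] y [-0.001  0.001 -1.   ] jawyaw 5.66 q [-0.43  0.16  1.76  0.    1.22 -0.53] F [ 0.2 -0.2  0. ] M [ 0.03 -0.04 -0.03] w 0.778
```

```bash
python3 -m jog '{"offset":[[0.03,-0.03,-0.3],[0,0,-0.4],[0,0,-0.35],[0,0,-0.2],[0,0,-0.06],[0,0,0],[0,0,0]],"angular":[[0,0,0],[0,0,0],[0,0,0],[0,0,0],[0,0,0],[0,0,0],[0,0,0]],"jaw":[66,66,66,66,66,66,66]}'
python3 - <<'E'
from h import *
from st import st
st()
b=manip.grab_frame("side");cv2.imwrite("pics/side2.png",b)
cv2.imwrite("pics/c2.png",cv2.resize(b[200:300,250:370],None,fx=5,fy=5))
E
```

```text
time: 3.8
tool_pos: [0.5846, -0.1871, 0.0166]
tool_rot: [0.524, -0.524, 0.474, -0.475]
contact_force: [-0.4, 0.1, 0.6]
gripper_width: 0.775
t 3.8 pos [ 0.5846 -0.1871  0.0166] y [ 0.001 -0.001 -1.   ] jawyaw 5.66 q [-0.43  0.25  1.78 -0.    1.11 -0.53] F [-0.4  0.1  0.6] M [ 0.   -0.    0.03] w 0.775
```

View pics/c2.png

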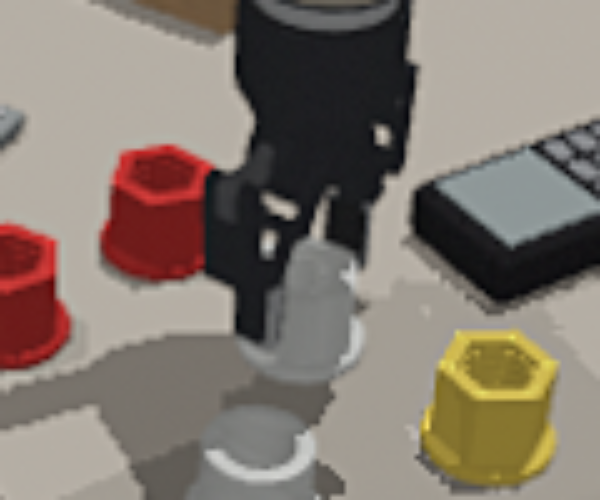

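The open jaws straddle the nut, with their tips just above the flange. Closing now.

```bash
python3 -m jog '{"offset":[[0,0,0],[0,0,0],[0,0,0],[0,0,0],[0,0,0],[0,0,0],[0,0,0],[0,0,0]],"angular":[[0,0,0],[0,0,0],[0,0,0],[0,0,0],[0,0,0],[0,0,0],[0,0,0],[0,0,0]],"jaw":[40,40,35,35,35,35,35,35]}'; python3 st.py
```

```text
time: 4.65
tool_pos: [0.5849, -0.1872, 0.0171]
tool_rot: [0.524, -0.524, 0.474, -0.475]
contact_force: [-0.5, -0.7, 6.0]
gripper_width: 0.527
t 4.65 pos [ 0.5849 -0.1872  0.0171] y [ 0.002 -0.001 -1.   ] jawyaw 5.66 q [-0.43  0.25  1.78 -0.    1.11 -0.53] F [-0.5 -0.7  6. ] M [ 0.02  0.12 -0.01] w 0.527
```

```bash
python3 -m jog '{"offset":[[0,0,0.2],[0,0,0.4],[0,0,0.6],[0,0,0.7],[0,0,0.7],[0,0,0.6],[-0.1,0.3,0.26],[-0.1,0.5,0],[-0.12,0.6,0],[-0.12,0.6,0],[-0.12,0.6,0],[-0.12,0.6,0]],"angular":[[0,0,0],[0,0,0],[0,0,0],[0,0,0],[0,0,0],[0,0,0],[0,0,0],[0,0,0],[0,0,0],[0,0,0],[0,0,0],[0,0,0]],"jaw":[35,35,35,35,35,35,35,35,35,35,35,35]}'
python3 -m jog '{"offset":[[-0.12,0.6,0],[-0.12,0.6,0],[-0.12,0.5,0],[-0.1,0.3,0],[-0.06,0.13,0],[0,0,0],[0,0,0]],"angular":[[0,0,0],[0,0,0],[0,0,0],[0,0,0],[0,0,0],[0,0,0],[0,0,0]],"jaw":[35,35,35,35,35,35,35]}'
python3 - <<'E'
from h import *
from st import st
st()
a=manip.grab_frame("top");b=manip.grab_frame("side");cv2.imwrite("pics/top3.png",a);cv2.imwrite("pics/side3.png",b)
J=[cv2.resize(a[150:260,190:300],None,fx=3.6,fy=3.6),cv2.resize(b[140:250,160:270],None,fx=3.6,fy=3.6)]
cv2.imwrite("pics/c3.png",np.hstack(J))
E
```

```text
time: 5.85
tool_pos: [0.5486, -0.0255, 0.188]
tool_rot: [-0.524, 0.524, -0.475, 0.474]
contact_force: [-0.3, 0.3, -1.4]
gripper_width: 0.53
time: 6.55
tool_pos: [0.524, 0.079, 0.1887]
tool_rot: [-0.524, 0.524, -0.475, 0.475]
contact_force: [0.4, -0.9, -1.3]
gripper_width: 0.526
t 6.55 pos [0.524  0.079  0.1887] y [-0.    -0.001 -1.   ] jawyaw 5.63 q [ 0.01 -0.15  1.88 -0.    1.41 -0.09] F [ 0.4 -0.9 -1.3] M [ 0.   -0.02 -0.04] w 0.526
```

View pics/c3.png

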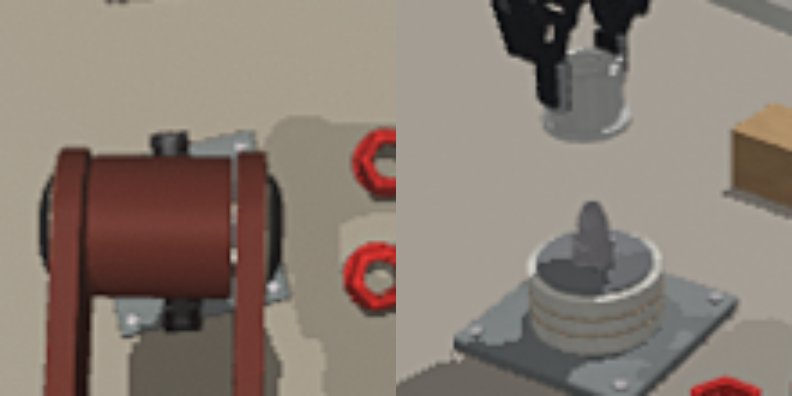

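```bash
python3 - <<'E'
from h import *
b=cv2.imread("pics/side3.png");o=np.array([160,140]);k=6
J=cv2.resize(b[140:240,160:270],None,fx=k,fy=k,interpolation=cv2.INTER_NEAREST)
def d(P,c,cl=True): cv2.polylines(J,[np.round((proj(P,"side")-o+.5)*k).astype(int)],cl,c,1)
x,y,z=.5242,.0795,.1717
d(circ(x,y,z,.03),(0,255,0));d(circ(x,y,z+.007,.03),(0,255,0));d(hexa(x,y,z+.044,np.radians(5.6)),(0,0,255))
x,y=.525,.0795
d(circ(x,y,.061,.042),(255,0,0));d(circ(x,y,.061,.011),(0,0,255));d(circ(x,y,.093,.011),(0,0,255));d(circ(x,y,.105,.0065),(0,0,255))
d(circ(x,y,.012,.048),(0,255,255))
cv2.imwrite("pics/c4.png",J)
E
```

```text
(no output)
```

View pics/c4.png

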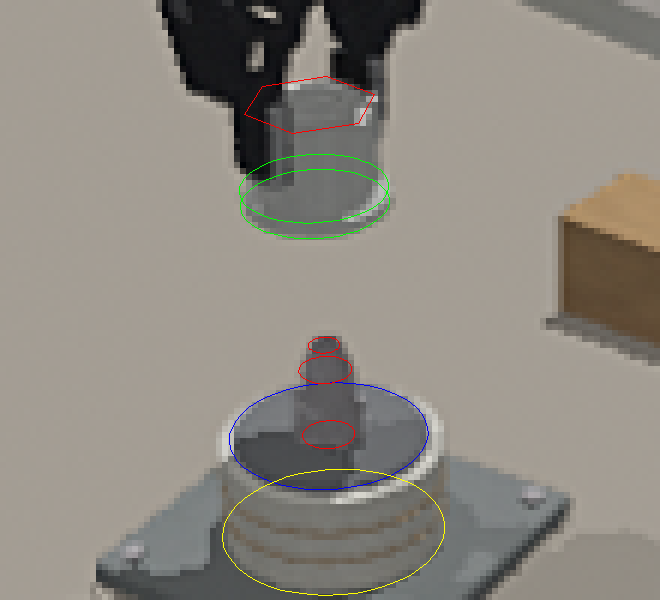

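```bash
python3 -m jog '{"offset":[[0.02,0.01,-0.3],[0,0,-0.4],[0,0,-0.3],[0,0,-0.1],[0,0,-0.06],[0,0,-0.06],[0,0,0]],"angular":[[0,0,0],[0,0,0],[0,0,0],[0,0,0],[0,0,0],[0,0,0],[0,0,0]],"jaw":[35,35,35,35,35,35,35]}'
python3 - <<'E'
from h import *
from st import st
st()
b=manip.grab_frame("side");cv2.imwrite("pics/side5.png",b)
cv2.imwrite("pics/c5.png",cv2.resize(b[150:250,160:270],None,fx=6,fy=6))
E
```

```text
time: 7.35
tool_pos: [0.5252, 0.0802, 0.1281]
tool_rot: [0.524, -0.524, 0.475, -0.475]
contact_force: [0.1, -0.9, -1.6]
gripper_width: 0.524
t 7.35 pos [0.5252 0.0802 0.1281] y [ 0.001 -0.    -1.   ] jawyaw 5.66 q [ 0.01 -0.09  1.93 -0.    1.3  -0.09] F [ 0.1 -0.9 -1.6] M [-0.02 -0.01 -0.  ] w 0.524
```

View pics/c5.png

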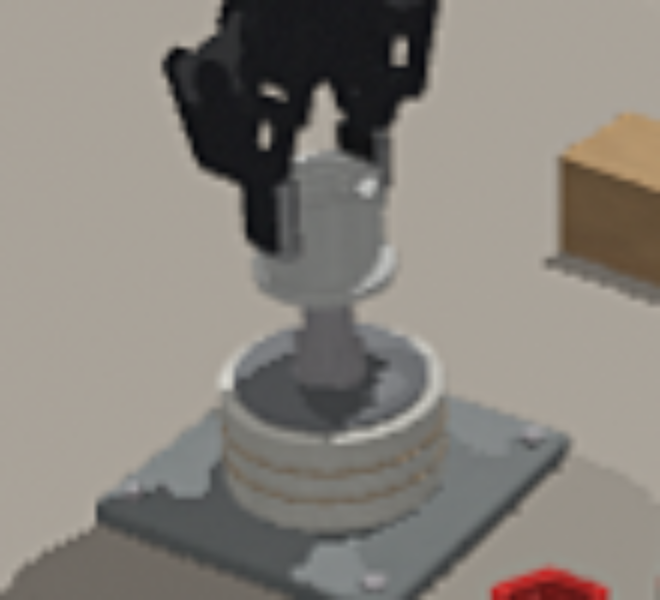

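The nut is centred above the stud, with the flange at about side (214,197) directly over the shaft. I'll descend slowly and watch the force.

```bash
python3 -m jog '{"offset":[[0,0,-0.08],[0,0,-0.08],[0,0,-0.06],[0,0,0]],"angular":[[0,0,0],[0,0,0],[0,0,0],[0,0,0]],"jaw":[35,35,35,35]}';python3 -m jog '{"offset":[[0,0,-0.06],[0,0,-0.06],[0,0,0]],"angular":[[0,0,0],[0,0,0],[0,0,0]],"jaw":[35,35,35]}'; python3 st.py
```

```text
time: 7.8
tool_pos: [0.5244, 0.0802, 0.116]
tool_rot: [-0.524, 0.524, -0.475, 0.474]
contact_force: [-0.8, -0.3, -1.4]
gripper_width: 0.526
time: 8.1
tool_pos: [0.5245, 0.0802, 0.1102]
tool_rot: [-0.524, 0.524, -0.475, 0.474]
contact_force: [0.0, -0.1, -1.4]
gripper_width: 0.526
t 8.1 pos [0.5245 0.0802 0.1102] y [-0.001 -0.    -1.   ] jawyaw 5.66 q [ 0.01 -0.06  1.94 -0.    1.27 -0.09] F [ 0.  -0.1 -1.4] M [-0.04 -0.01 -0.04] w 0.526
```

```bash
python3 -m jog '{"offset":[[0,0,-0.06],[0,0,-0.04],[0,0,0]],"angular":[[0,0,0],[0,0,0],[0,0,0]],"jaw":[35,35,35]}';python3 -m jog '{"offset":[[0,0,-0.06],[0,0,-0.04],[0,0,0]],"angular":[[0,0,0],[0,0,0],[0,0,0]],"jaw":[35,35,35]}'; python3 st.py
```

```text
time: 8.4
tool_pos: [0.5255, 0.0804, 0.1059]
tool_rot: [0.525, -0.524, 0.474, -0.475]
contact_force: [3.3, 0.6, -2.1]
gripper_width: 0.53
time: 8.7
tool_pos: [0.5257, 0.0803, 0.1008]
tool_rot: [0.525, -0.523, 0.474, -0.475]
contact_force: [5.9, 2.0, -4.1]
gripper_width: 0.527
t 8.7 pos [0.5257 0.0803 0.1008] y [ 0.002  0.    -1.   ] jawyaw 5.65 q [ 0.01 -0.05  1.94  0.    1.25 -0.09] F [ 5.9  2.  -4.1] M [ 0.29 -1.04 -0.03] w 0.527
```

```bash
python3 -m jog '{"offset":[[0.02,0.01,0],[0,0,0]],"angular":[[0,0,0],[0,0,0]],"jaw":[35,35]}';python3 -m jog '{"offset":[[0,0,-0.04],[0,0,-0.04],[0,0,0]],"angular":[[0,0,0],[0,0,0],[0,0,0]],"jaw":[35,35,35]}'; python3 st.py
```

```text
time: 8.9
tool_pos: [0.5258, 0.0805, 0.1006]
tool_rot: [-0.524, 0.524, -0.475, 0.475]
contact_force: [3.1, 0.6, -2.6]
gripper_width: 0.529
time: 9.2
tool_pos: [0.5257, 0.0808, 0.0963]
tool_rot: [-0.524, 0.524, -0.475, 0.475]
contact_force: [3.8, 0.4, -2.2]
gripper_width: 0.526
t 9.2 pos [0.5257 0.0808 0.0963] y [-0.  0. -1.] jawyaw 5.66 q [ 0.01 -0.05  1.95  0.    1.24 -0.09] F [ 3.8  0.4 -2.2] M [ 0.19 -0.61  0.02] w 0.526
```

```bash
python3 -m jog '{"offset":[[0.02,0,0],[0,0,-0.03],[0,0,0]],"angular":[[0,0,0],[0,0,0],[0,0,0]],"jaw":[35,35,35]}';python3 -m jog '{"offset":[[0,0,-0.03],[0,0,-0.02],[0,0,0]],"angular":[[0,0,0],[0,0,0],[0,0,0]],"jaw":[35,35,35]}'; python3 st.py
```

```text
time: 9.5
tool_pos: [0.5262, 0.0806, 0.0947]
tool_rot: [-0.524, 0.525, -0.475, 0.474]
contact_force: [0.2, 1.3, -1.6]
gripper_width: 0.523
time: 9.8
tool_pos: [0.5266, 0.0807, 0.0924]
tool_rot: [-0.524, 0.524, -0.475, 0.474]
contact_force: [-0.2, 0.1, -2.3]
gripper_width: 0.528
t 9.8 pos [0.5266 0.0807 0.0924] y [-0.001 -0.    -1.   ] jawyaw 5.66 q [ 0.01 -0.04  1.95 -0.    1.23 -0.09] F [-0.2  0.1 -2.3] M [ 0.01 -0.01 -0.02] w 0.528
```

```bash
python3 -m jog '{"offset":[[0,0,-0.03],[0,0,0]],"angular":[[0,0,0],[0,0,0]],"jaw":[35,35]}';python3 -m jog '{"offset":[[0,0,-0.02],[0,0,0]],"angular":[[0,0,0],[0,0,0]],"jaw":[35,35]}'; python3 st.py
```

```text
time: 10.0
tool_pos: [0.527, 0.0807, 0.0914]
tool_rot: [-0.524, 0.524, -0.475, 0.475]
contact_force: [-0.4, 0.2, -0.9]
gripper_width: 0.527
time: 10.2
tool_pos: [0.5271, 0.0807, 0.091]
tool_rot: [0.524, -0.524, 0.475, -0.475]
contact_force: [-2.1, 0.4, 4.1]
gripper_width: 0.528
t 10.2 pos [0.5271 0.0807 0.091 ] y [ 0. -0. -1.] jawyaw 5.66 q [ 0.01 -0.04  1.95 -0.    1.23 -0.09] F [-2.1  0.4  4.1] M [-0.01  0.44  0.02] w 0.528
```

Contact is on the flat thread top, with the underside about 13 mm above the disc. I'll turn anticlockwise under light pressure.

```bash
python3 -m jog '{"offset":[[0,0,-0.02],[0,0,0],[0,0,0]],"angular":[[0,0,0.6],[0,0,0.6],[0,0,0.6]],"jaw":[35,35,35]}'; python3 st.py; python3 -m jog '{"offset":[[0,0,0],[0,0,0],[0,0,0]],"angular":[[0,0,0.6],[0,0,0.6],[0,0,0.6]],"jaw":[35,35,35]}'; python3 st.py
```

```text
time: 10.5
tool_pos: [0.528, 0.0815, 0.0909]
tool_rot: [0.568, -0.566, 0.422, -0.423]
contact_force: [-2.0, 2.5, 6.1]
gripper_width: 0.525
t 10.5 pos [0.528  0.0815 0.0909] y [ 0.002  0.002 -1.   ] jawyaw 16.58 q [ 0.01 -0.03  1.95  0.    1.23 -0.28] F [-2.   2.5  6.1] M [ 0.56  0.28 -0.1 ] w 0.525
time: 10.8
tool_pos: [0.5278, 0.0818, 0.0909]
tool_rot: [0.605, -0.603, 0.367, -0.368]
contact_force: [-2.0, 3.0, 5.5]
gripper_width: 0.527
t 10.8 pos [0.5278 0.0818 0.0909] y [ 0.002  0.002 -1.   ] jawyaw 27.39 q [ 0.01 -0.03  1.95  0.    1.23 -0.47] F [-2.   3.   5.5] M [ 0.55  0.42 -0.1 ] w 0.527
```

```bash
python3 -m jog '{"offset":[[-0.01,0.01,0],[0,0,0],[0,0,0]],"angular":[[0,0,0.6],[0,0,0.6],[0,0,0.6]],"jaw":[35,35,35]}'; python3 st.py; python3 -m jog '{"offset":[[0,0,0],[0,0,0],[0,0,0]],"angular":[[0,0,0.6],[0,0,0.6],[0,0,0.6]],"jaw":[35,35,35]}'; python3 st.py
```

```text
time: 11.1
tool_pos: [0.5275, 0.0819, 0.0909]
tool_rot: [0.637, -0.635, 0.308, -0.309]
contact_force: [-1.1, 1.6, 4.8]
gripper_width: 0.523
t 11.1 pos [0.5275 0.0819 0.0909] y [ 0.002  0.002 -1.   ] jawyaw 38.19 q [ 0.01 -0.04  1.95  0.    1.23 -0.65] F [-1.1  1.6  4.8] M [ 0.4   0.29 -0.13] w 0.523
time: 11.4
tool_pos: [0.5272, 0.082, 0.0909]
tool_rot: [0.663, -0.661, 0.247, -0.248]
contact_force: [-3.9, 2.9, 6.0]
gripper_width: 0.53
t 11.4 pos [0.5272 0.082  0.0909] y [ 0.002  0.002 -1.   ] jawyaw 48.99 q [ 0.01 -0.04  1.95  0.    1.23 -0.84] F [-3.9  2.9  6. ] M [ 0.46  0.47 -0.12] w 0.53
```

```bash
python3 -m jog '{"offset":[[-0.01,0.01,0],[0,0,0],[0,0,0]],"angular":[[0,0,0.6],[0,0,0.6],[0,0,0.6]],"jaw":[35,35,35]}'; python3 st.py; python3 -m jog '{"offset":[[-0.01,0.01,0],[0,0,0],[0,0,0]],"angular":[[0,0,0.5],[0,0,0.5],[0,0,0.5]],"jaw":[35,35,35]}'; python3 st.py
```

```text
time: 11.7
tool_pos: [0.5267, 0.0821, 0.0908]
tool_rot: [0.683, -0.682, 0.184, -0.185]
contact_force: [-2.9, 1.6, 5.9]
gripper_width: 0.528
t 11.7 pos [0.5267 0.0821 0.0908] y [ 0.002  0.001 -1.   ] jawyaw 59.8 q [ 0.01 -0.04  1.95  0.    1.23 -1.03] F [-2.9  1.6  5.9] M [ 0.18  0.49 -0.11] w 0.528
time: 12.0
tool_pos: [0.5258, 0.0822, 0.0906]
tool_rot: [-0.695, 0.695, -0.13, 0.13]
contact_force: [-3.7, -0.8, 6.2]
gripper_width: 0.529
t 12.0 pos [0.5258 0.0822 0.0906] y [ 0.001 -0.    -1.   ] jawyaw 68.77 q [ 0.02 -0.04  1.95 -0.    1.23 -1.18] F [-3.7 -0.8  6.2] M [-0.09  0.67 -0.13] w 0.529
```

```bash
python3 -m jog '{"offset":[[-0.01,0,0],[0,0,0],[0,0,0]],"angular":[[0,0,0.5],[0,0,0.5],[0,0,0.5]],"jaw":[35,35,35]}'; python3 st.py; python3 -m jog '{"offset":[[0,0,0],[0,0,0],[0,0,0]],"angular":[[0,0,0.5],[0,0,0.5],[0,0,0.5]],"jaw":[35,35,35]}'; python3 st.py
```

```text
time: 12.3
tool_pos: [0.5254, 0.0818, 0.0897]
tool_rot: [-0.703, 0.703, -0.075, 0.076]
contact_force: [-0.6, -1.1, 0.2]
gripper_width: 0.53
t 12.3 pos [0.5254 0.0818 0.0897] y [ 0.001 -0.001 -1.   ] jawyaw 77.79 q [ 0.01 -0.04  1.95 -0.    1.23 -1.34] F [-0.6 -1.1  0.2] M [-0.23 -0.07 -0.02] w 0.53
time: 12.6
tool_pos: [0.5248, 0.0815, 0.0889]
tool_rot: [-0.706, 0.707, -0.02, 0.02]
contact_force: [-0.2, -2.4, -1.4]
gripper_width: 0.526
t 12.6 pos [0.5248 0.0815 0.0889] y [-0.    -0.002 -1.   ] jawyaw 86.79 q [ 0.01 -0.04  1.95 -0.    1.23 -1.5 ] F [-0.2 -2.4 -1.4] M [-0.5 -0.   0. ] w 0.526
```

The nut is over the gap: Fz vanished and z sank. I'll back off about 3° to the gap's middle and lower it.

```bash
python3 -m jog '{"offset":[[0,-0.01,0],[0,0,-0.03],[0,0,0]],"angular":[[0,0,-0.5],[0,0,0],[0,0,0]],"jaw":[35,35,35]}'; python3 st.py; python3 -m jog '{"offset":[[0,0,-0.03],[0,0,0]],"angular":[[0,0,0],[0,0,0]],"jaw":[35,35]}'; python3 st.py
```

```text
time: 12.9
tool_pos: [0.5249, 0.0815, 0.0874]
tool_rot: [-0.706, 0.706, -0.039, 0.039]
contact_force: [0.3, -0.2, -2.4]
gripper_width: 0.529
t 12.9 pos [0.5249 0.0815 0.0874] y [ 0. -0. -1.] jawyaw 83.71 q [ 0.01 -0.04  1.95 -0.    1.22 -1.45] F [ 0.3 -0.2 -2.4] M [-0.2  -0.2  -0.04] w 0.529
time: 13.1
tool_pos: [0.525, 0.0816, 0.0861]
tool_rot: [-0.706, 0.706, -0.039, 0.039]
contact_force: [1.4, -1.7, -2.2]
gripper_width: 0.528
t 13.1 pos [0.525  0.0816 0.0861] y [ 0. -0. -1.] jawyaw 83.68 q [ 0.01 -0.03  1.95 -0.    1.22 -1.45] F [ 1.4 -1.7 -2.2] M [-0.18 -0.23 -0.02] w 0.528
```

```bash
python3 -m jog '{"offset":[[0.01,-0.01,-0.03],[0,0,0]],"angular":[[0,0,0],[0,0,0]],"jaw":[35,35]}'; python3 st.py; python3 -m jog '{"offset":[[0,0,-0.03],[0,0,0]],"angular":[[0,0,0],[0,0,0]],"jaw":[35,35]}'; python3 st.py
```

```text
time: 13.3
tool_pos: [0.525, 0.0813, 0.0843]
tool_rot: [0.706, -0.706, 0.04, -0.039]
contact_force: [-1.2, 0.8, -2.0]
gripper_width: 0.525
t 13.3 pos [0.525  0.0813 0.0843] y [-0.001  0.    -1.   ] jawyaw 83.66 q [ 0.01 -0.03  1.95  0.    1.22 -1.45] F [-1.2  0.8 -2. ] M [-0.03  0.04 -0.03] w 0.525
time: 13.5
tool_pos: [0.5251, 0.0813, 0.083]
tool_rot: [0.706, -0.706, 0.039, -0.039]
contact_force: [0.0, -0.6, -2.2]
gripper_width: 0.53
t 13.5 pos [0.5251 0.0813 0.083 ] y [-0.001  0.    -1.   ] jawyaw 83.66 q [ 0.01 -0.03  1.95  0.    1.22 -1.45] F [ 0.  -0.6 -2.2] M [ 0.03 -0.03 -0.  ] w 0.53
```

```bash
python3 -m jog '{"offset":[[0,0,-0.02],[0,0,0]],"angular":[[0,0,0],[0,0,0]],"jaw":[35,35]}'; python3 st.py; python3 -m jog '{"offset":[[0,0,-0.02],[0,0,0]],"angular":[[0,0,0],[0,0,0]],"jaw":[35,35]}'; python3 st.py
```

```text
time: 13.7
tool_pos: [0.5253, 0.0813, 0.0821]
tool_rot: [0.706, -0.706, 0.039, -0.039]
contact_force: [-0.4, 0.4, -1.6]
gripper_width: 0.527
t 13.7 pos [0.5253 0.0813 0.0821] y [-0.  0. -1.] jawyaw 83.66 q [ 0.01 -0.03  1.95  0.    1.21 -1.45] F [-0.4  0.4 -1.6] M [ 0.02  0.01 -0.03] w 0.527
time: 13.9
tool_pos: [0.5254, 0.0812, 0.0813]
tool_rot: [0.706, -0.706, 0.039, -0.039]
contact_force: [-1.0, -0.5, -1.5]
gripper_width: 0.525
t 13.9 pos [0.5254 0.0812 0.0813] y [ 0.  0. -1.] jawyaw 83.66 q [ 0.01 -0.03  1.96  0.    1.21 -1.45] F [-1.  -0.5 -1.5] M [-0.   -0.05 -0.  ] w 0.525
```

```bash
python3 -m jog '{"offset":[[0,0,-0.015],[0,0,0],[0,0,0]],"angular":[[0,0,0],[0,0,0],[0,0,0]],"jaw":[35,35,35]}'; python3 st.py; python3 -m jog '{"offset":[[0,0,-0.005],[0,0,-0.004],[0,0,-0.003]],"angular":[[0,0,-0.5],[0,0,-0.5],[0,0,-0.5]],"jaw":[35,35,35]}'; python3 st.py
```

```text
time: 14.2
tool_pos: [0.5256, 0.0812, 0.0809]
tool_rot: [-0.706, 0.706, -0.039, 0.039]
contact_force: [-1.7, -0.2, 1.5]
gripper_width: 0.529
t 14.2 pos [0.5256 0.0812 0.0809] y [ 0. -0. -1.] jawyaw 83.66 q [ 0.01 -0.03  1.96 -0.    1.21 -1.45] F [-1.7 -0.2  1.5] M [-0.05  0.23 -0.  ] w 0.529
time: 14.5
tool_pos: [0.5264, 0.0811, 0.0809]
tool_rot: [0.701, -0.701, 0.094, -0.096]
contact_force: [0.5, -0.1, 1.9]
gripper_width: 0.528
t 14.5 pos [0.5264 0.0811 0.0809] y [ 0.002 -0.    -1.   ] jawyaw 74.54 q [ 0.01 -0.02  1.95 -0.    1.21 -1.29] F [ 0.5 -0.1  1.9] M [-0.08 -0.1   0.05] w 0.528
```

```bash
python3 -m jog '{"offset":[[0,0,-0.003],[0,0,-0.003],[0,0,-0.003]],"angular":[[0,0,-0.5],[0,0,-0.5],[0,0,-0.5]],"jaw":[35,35,35]}'; python3 st.py; python3 -m jog '{"offset":[[0,0,-0.004],[0,0,-0.004],[0,0,-0.004]],"angular":[[0,0,-0.5],[0,0,-0.5],[0,0,-0.5]],"jaw":[35,35,35]}'; python3 st.py
```

```text
time: 14.8
tool_pos: [0.5266, 0.0811, 0.0805]
tool_rot: [0.691, -0.691, 0.149, -0.151]
contact_force: [1.3, 0.4, 1.5]
gripper_width: 0.527
t 14.8 pos [0.5266 0.0811 0.0805] y [ 0.003 -0.    -1.   ] jawyaw 65.54 q [ 0.01 -0.02  1.95 -0.    1.21 -1.13] F [1.3 0.4 1.5] M [-0.11 -0.13  0.03] w 0.527
time: 15.1
tool_pos: [0.5263, 0.0811, 0.0797]
tool_rot: [0.677, -0.677, 0.203, -0.204]
contact_force: [0.1, -0.9, 1.7]
gripper_width: 0.528
t 15.1 pos [0.5263 0.0811 0.0797] y [ 0.002 -0.    -1.   ] jawyaw 56.54 q [ 0.01 -0.02  1.96 -0.    1.21 -0.97] F [ 0.1 -0.9  1.7] M [-0.05 -0.02  0.03] w 0.528
```

The nut is threading down smoothly with low force, so I'll continue.

```bash
python3 -m jog '{"offset":[[0,0,-0.005],[0,0,-0.004],[0,0,-0.004]],"angular":[[0,0,-0.5],[0,0,-0.5],[0,0,-0.5]],"jaw":[35,35,35]}'; python3 st.py; python3 -m jog '{"offset":[[0,0,-0.005],[0,0,-0.004],[0,0,-0.004]],"angular":[[0,0,-0.5],[0,0,-0.5],[0,0,-0.5]],"jaw":[35,35,35]}'; python3 st.py
```

```text
time: 15.4
tool_pos: [0.5262, 0.0812, 0.0789]
tool_rot: [0.659, -0.659, 0.255, -0.257]
contact_force: [-0.2, -1.2, 1.4]
gripper_width: 0.526
t 15.4 pos [0.5262 0.0812 0.0789] y [ 0.002 -0.    -1.   ] jawyaw 47.53 q [ 0.01 -0.02  1.96 -0.    1.21 -0.82] F [-0.2 -1.2  1.4] M [-0.05 -0.09  0.01] w 0.526
time: 15.7
tool_pos: [0.526, 0.0812, 0.0782]
tool_rot: [0.637, -0.637, 0.307, -0.307]
contact_force: [-0.9, -0.5, 1.1]
gripper_width: 0.528
t 15.7 pos [0.526  0.0812 0.0782] y [ 0.002  0.    -1.   ] jawyaw 38.53 q [ 0.01 -0.02  1.96 -0.    1.21 -0.66] F [-0.9 -0.5  1.1] M [ 0.02 -0.01  0.02] w 0.528
```

```bash
python3 -m jog '{"offset":[[0,0,-0.005],[0,0,-0.005],[0,0,0]],"angular":[[0,0,-0.5],[0,0,-0.5],[0,0,0]],"jaw":[35,35,35]}'; python3 st.py; python3 -m jog '{"offset":[[0,0,-0.005],[0,0,-0.005],[0,0,0]],"angular":[[0,0,-0.5],[0,0,-0.5],[0,0,0]],"jaw":[35,35,35]}'; python3 st.py
```

```text
time: 16.0
tool_pos: [0.5263, 0.081, 0.0781]
tool_rot: [0.621, -0.62, 0.339, -0.34]
contact_force: [0.1, -2.2, 4.4]
gripper_width: 0.523
t 16.0 pos [0.5263 0.081  0.0781] y [ 0.002 -0.    -1.   ] jawyaw 32.66 q [ 0.01 -0.02  1.96 -0.    1.2  -0.56] F [ 0.1 -2.2  4.4] M [-0.2   0.05 -0.05] w 0.523
time: 16.3
tool_pos: [0.5266, 0.0809, 0.0781]
tool_rot: [0.602, -0.602, 0.37, -0.372]
contact_force: [0.0, -1.0, 5.5]
gripper_width: 0.53
t 16.3 pos [0.5266 0.0809 0.0781] y [ 0.003 -0.001 -1.   ] jawyaw 26.68 q [ 0.01 -0.02  1.96 -0.    1.2  -0.45] F [ 0.  -1.   5.5] M [-0.23  0.2  -0.05] w 0.53
```

z has stopped at .0781 while Fz rises, so the flange appears to be home. Checking by picture before letting go.

```bash
python3 - <<'E'
from h import *
b=manip.grab_frame("side");o=np.array([160,150]);k=6
J=cv2.resize(b[150:250,160:270],None,fx=k,fy=k,interpolation=cv2.INTER_NEAREST)
cv2.imwrite("pics/c6.png",J)
E
```

```text
(no output)
```

View pics/c6.png

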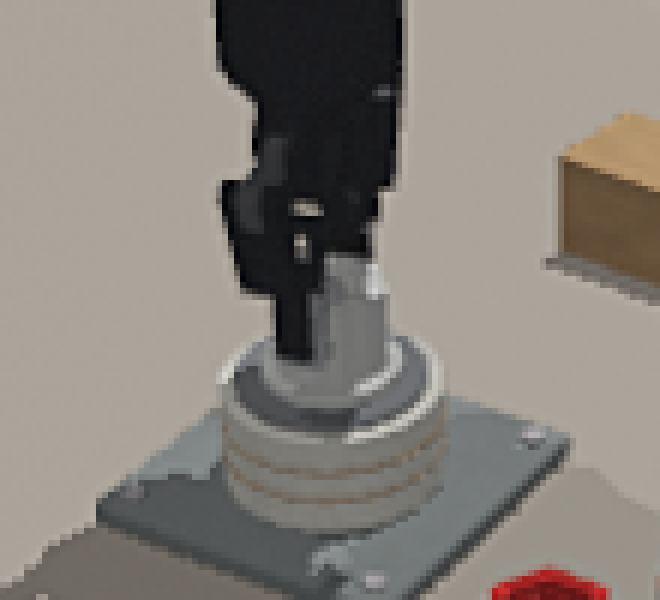

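The flange ring sits on the dark disc at about side (215,212). Releasing and lifting straight up.

```bash
python3 -m jog '{"offset":[[0,0,0],[0,0,0],[0,0,0],[0,0,0],[0,0,0],[0,0,0]],"angular":[[0,0,0],[0,0,0],[0,0,0],[0,0,0],[0,0,0],[0,0,0]],"jaw":[66,66,66,66,66,66]}'; python3 st.py; python3 -m jog '{"offset":[[0,0,0.1],[0,0,0.2],[0,0,0.3],[0,0,0.5],[0,0,0.6],[0,0,0.6],[0,0,0.3],[-0.4,0.6,0],[-0.4,0.8,0],[-0.4,0.8,0],[-0.2,0.5,0],[0,0,0]],"angular":[[0,0,0],[0,0,0],[0,0,0],[0,0,0],[0,0,0],[0,0,0],[0,0,0],[0,0,0],[0,0,0],[0,0,0],[0,0,0],[0,0,0]],"jaw":[66,66,66,66,66,66,66,66,66,66,66,66]}'
python3 -m jog '{"offset":[[-0.1,0.6,0],[-0.1,0.6,0],[-0.1,0.6,0],[0,0.4,0],[0,0,0],[0,0,0]],"angular":[[0,0,0],[0,0,0],[0,0,0],[0,0,0],[0,0,0],[0,0,0]],"jaw":[66,66,66,66,66,66]}'
python3 - <<'E'
from h import *
from st import st
st()
a=manip.grab_frame("top");b=manip.grab_frame("side");cv2.imwrite("pics/top7.png",a);cv2.imwrite("pics/side7.png",b)
x,y=.5262,.0805;out=[]
for I,n in((a,"top"),(b,"side")):
    o=proj([[x,y,.07]],n)[0].astype(int)-25
    J=cv2.resize(I[o[1]:o[1]+50,o[0]:o[0]+50],None,fx=8,fy=8,interpolation=cv2.INTER_NEAREST)
    for P,c in((circ(x,y,.061,.03),(0,255,0)),(circ(x,y,.061,.042),(255,0,0)),(circ(x,y,.105,.016),(0,0,255))):
        cv2.polylines(J,[np.round((proj(P,n)-o+.5)*8).astype(int)],True,c,1)
    out.append(J)
cv2.imwrite("pics/c7.png",np.hstack(out))
E
```

```text
time: 16.95
tool_pos: [0.5253, 0.0812, 0.0765]
tool_rot: [-0.602, 0.602, -0.371, 0.371]
contact_force: [-0.8, -0.9, -0.2]
gripper_width: 0.777
t 16.95 pos [0.5253 0.0812 0.0765] y [-0.  0. -1.] jawyaw 26.66 q [ 0.01 -0.02  1.96  0.    1.2  -0.45] F [-0.8 -0.9 -0.2] M [0.   0.04 0.01] w 0.777
time: 18.15
tool_pos: [0.454, 0.2186, 0.207]
tool_rot: [0.603, -0.602, 0.37, -0.37]
contact_force: [0.3, -0.6, -0.4]
gripper_width: 0.772
time: 18.75
tool_pos: [0.4407, 0.3255, 0.2065]
tool_rot: [-0.602, 0.602, -0.371, 0.371]
contact_force: [-0.2, -0.2, -0.6]
gripper_width: 0.773
t 18.75 pos [0.4407 0.3255 0.2065] y [-0.    -0.001 -1.   ] jawyaw 26.66 q [ 0.5  -0.11  1.82 -0.    1.44  0.04] F [-0.2 -0.2 -0.6] M [-0.    0.02  0.01] w 0.773
```

View pics/c7.png

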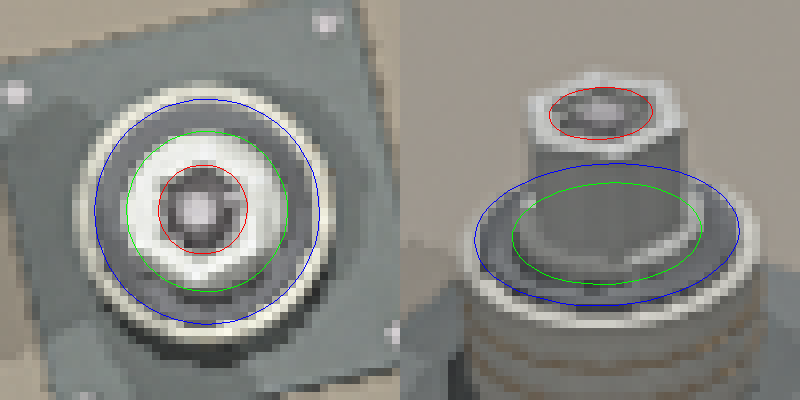

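View pics/side7.png

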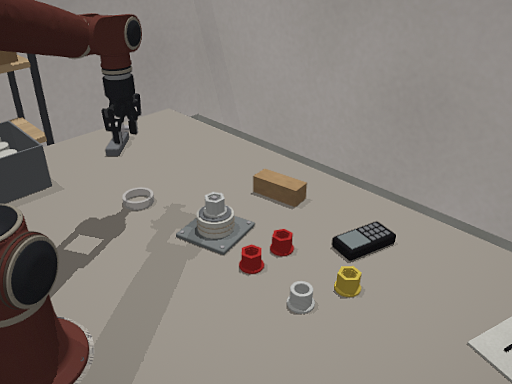

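The nut is upright, with the stud tip centred in its bore at side (213,203) and level with its top. The bystanders have not moved and the gripper is clear. Handing in.

```bash
python3 -c "
from plant import manip
print(manip.job_done())"
```

```text
the job is handed in; nothing more can be done
None
```

The nut is fitted and the job is handed in, at about 19 s of the 67 s allowed; no verdict is reported.

**What I did:**
- I picked the grey hex nut at top (329,198); the round grey piece at top (348,233) is the bush, and I left the red and yellow ones alone.
- I gripped it by its flats, set it over the stud and touched the flat thread top.
- I turned it about 70° anticlockwise under about 6–8 N until it came over the gap.
- I let it drop in at 3 mm above the disc, then ran it down about 55° clockwise until z stopped and the vertical force rose, at about 7 N of press.
- I released it and lifted away.

**Last checks:**
- **Seating:** the tool height with the nut seated (0.0781 m) puts its underside at 0.061 m, which is the disc's height. The pictures taken after release show the nut upright, with the stud tip central in its bore and level with its top.
- **Forces:** the readings I took between moves showed no more than about 8 N while the nut touched the holder.
- **Bystanders:** in the last side view they looked unmoved by eye; I did not measure them.
- **Disagreement:** the side camera places things about 1–2 mm differently from the top camera and the arm, within the stated calibration, so I centred the nut on the stud by force. The robot had to shift about 2 mm in x while lowering it.

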